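Seat the splash plate and hold a flask down in the shaker's spring ring

TASK

Get the flask ready to shake: lay the loose green splash plate flat on the shaker's black deck, between its two side rails with the spring ring standing up through the opening, and let go of it. Then set the amber flask upright in the spring ring, press it down until the ring is fully down on its springs, and finish while still holding the flask pressed down. Leave the bottles and vials alone and never let the flask tip over.

Things in the scene. Friction and masses are not known exactly. Their poses are not given: they have to be found in the camera images.
- shaker: Tan bench shaker standing fixed on the bench, 230 (its x) x 170 (its y) mm, black flat deck 62 mm above the bench. Two thin rails, 6 mm high, 190 mm long, run along its x on the deck at y = -74 and +74 mm, 142 mm clear between them. Origin: centre of its underside on the bench; z up. The spring ring stands over its centre.
- ring_seat (a point): Centre of the top rim of the steel spring ring: 84 mm outer and 68 mm inner diameter, 12 mm high. Its top is 33 mm above the deck (95 mm above the bench) when free. It only slides straight down, on springs. The open middle is clear, 20 mm deep to the deck when pressed fully down. This point moves with the ring.
- ring (a joint): How far the spring ring is pressed down, in m: 0 free, 0.012 fully down (hard stop). Springs: it starts to move at about 4 N and needs about 12 N to be fully down, the flask's weight (2 to 3 N) counting; the flask's weight alone does not move it.
- plate: Loose green splash plate, 190 (its x) x 132 (its y) x 5 mm, 0.16 kg, with a round opening of 100 mm diameter in its middle and a black upright pull tab at its -x end. It lies flat on the bench at the start. Origin: centre of the opening on the plate's underside; z up. It fits the deck either way round (tab at either end).
- plate_tab (a point): Middle of the top of the plate's pull tab: a block 26 (plate x) x 14 (plate y) mm, its top 37 mm above the plate's underside, 78 mm from the opening's centre towards the plate's -x end. Pinch it across its 14 mm from above.
- flask: Amber round flask with a small flat bottom and black stopper, about 0.25 kg, 140 mm high. Ball 84 mm in diameter, its centre 36 mm above the bottom; flat foot 43 mm across; neck 28 mm in diameter from 75 to 128 mm above the bottom; stopper 31 mm in diameter from 128 to 140 mm. Origin: centre of the flat bottom; z up. Seated in the spring ring, its bottom is 11 mm below the ring's top.
- flask_neck (a point): Point on the flask's axis in the neck, 110 mm above its bottom: a good place to grip.
- reagent: Clear bottle with blue cap, 68 mm diameter, 150 mm high; leave alone. Origin: centre of its underside.
- wash: White wash bottle, red collar, bent spout, 64 mm diameter, 153 mm high; leave alone. Origin: centre of its underside.
- vial_a: Small glass vial with black cap, 36 mm diameter, 60 mm high; leave alone. Origin: centre of its underside.
- vial_b: Second such vial; leave alone. Origin: centre of its underside.
Mind the look-alikes: they are no part of the job. Of the things that look like the flask, the largest one is meant. There is more than one size of the plate; the one meant has the size given above.

How it is judged (in metres and radians):
On the way, in this order (a step that is already met when the one before it is completed fails the run):
1. the splash plate lies flat on the deck around the ring, released (horizontal distance between plate and ring_seat below 0.012 m and angle between plate's own z axis and vertical below 0.025 rad and z of plate in the frame of shaker between 0.059 and 0.0645 m and angle between the x axis of plate and the x axis of shaker, either way round below 0.12 rad and linear speed of plate below 0.02 m/s and contact force between the fingers and plate below 0.5 N), for 0.2 s.
2. the flask sits upright in the ring and the fingers hold it pressed down (value of joint ring above 0.009 m and horizontal distance between flask and ring_seat below 0.007 m and z of flask in the frame of ring_seat between -0.017 and -0.005 m and angle between flask's own z axis and vertical below 0.12 rad and contact force between the fingers and flask above 2 N), for 0.3 s.
At the end, for the whole second after the job is handed in: Ring 9 mm or more down; flask seated in it (within 7 mm of centre, bottom 5 to 17 mm below the rim), tilt under 0.12 rad, still, fingers on it (over 2 N); plate on the deck, level to 0.025 rad, within 12 mm of the ring's centre and 0.12 rad of the deck's axis, not touched by fingers or flask (all of step 2 and horizontal distance between plate and ring_seat below 0.012 m and angle between plate's own z axis and vertical below 0.025 rad and z of plate in the frame of shaker between 0.059 and 0.0645 m and angle between the x axis of plate and the x axis of shaker, either way round below 0.12 rad and linear speed of flask below 0.02 m/s and contact force between each of flask, the fingers and plate below 0.5 N); the arm keeps its last pose, push and grip.
It fails at once if a bottle or vial was moved by more than 30 mm or tipped (distance of any of reagent, wash, vial_a, vial_b from where it was at the start of the episode above 0.03 m or angle between any of reagent, wash, vial_a, vial_b's own z axis and vertical above 0.4 rad).
It fails at once if the flask tipped over (angle between flask's own z axis and vertical above 0.7 rad).
It also fails if it takes over 54 s, if anything falls off the work surface, if the arm or the gripper's body presses on something with over 40 N, if the wrist force passes 120 N, or if a joint passes its speed limit or range.

ROBOT

A 6-joint arm with a two-finger parallel gripper is mounted at the origin on the work surface. World frame = base frame: x ahead of the robot, y to its left, z up, the work surface at z = 0. Lengths are in mm, angles in rad, forces in N, time in s.
With the tool pointing down it reaches from about 375 to 975 mm from the base axis. Payload 3.8 kg.
Tool frame: the origin (TCP) lies where the fingers leave the gripper's body, on its centre line; the fingertips stand 73 mm ahead of it and the grasp point (between the pads) lies 54 mm ahead of it; x points along the fingers, y is the direction in which the jaws open and shut, and the axes are right-handed (so a half turn about x gives the same grasp; the last joint's range is limited). The gripper opens to 85 mm and grips with 20 to 120 N. Pads are 22 mm wide; open, the fingers measure 114 mm over their backs; the gripper's body (76 mm by 85 mm) begins 54 mm behind the grasp point. The pads swing forward as they close: fully open they stand 13 mm farther back than shut.
Start: joints at [1.068, 0.264, 1.604, -0, 1.274, -0.037], TCP at [303.165, 603.083, 303.88] pointing down, gripper open.
Joint ranges: [-2.63, 2.63], [-0.94, 2.18], [0.31, 2.57], [-1.31, 4.45], [0, 2.66], [-2.55, 2.55]. Speed limits (rad/s): [2.57, 2.57, 3.14, 3.14, 3.14, 3.14].

INTERFACE

Orientations are given as a unit quaternion [x, y, z, w].
In Python, from station import readout, vision, job gives the robot as it stands.
- The arm moves only by the tool apply_moves, never from a script. Its argument "commands" is one flat list of numbers, 7 for each row, row after row: the turn, a rotation vector about the tool's x, y, z in rad, then the shift along the tool's x, y, z in mm, then the finger opening in mm, from 0 to 85.4. In form: [ax, ay, az, tx, ty, tz, claw, ax, ay, az, tx, ty, tz, claw, ...]. A call has exactly 5 rows; each row shifts and turns the commanded pose from where the row before left it, along the tool's axes as they then stand; what a row does not reach is not made up. A row lasts 1/12 s, in which the tool goes at most 41.7 mm and 7.16 degrees, less where a joint would pass 70% of its speed; a pose out of reach is approached as far as the arm can. A call with a gripper value outside its range is refused whole. The fingers move at their own pace and stop on an object; "squeeze" is the grip in N (left out, the last holds). Time passes only in rows, so rows that do not move let the fingers close, or fill a call up. It gives the time, the measured TCP pose, the force and the opening at its end, in the units of the state.
- readout.state(): the state, without advancing time (a new reading comes with each control period).
- vision.camera(name): name is "side" or "top"; returns (picture, depth): 420x560x3 uint8, red, green, blue; 420x560 float32, mm along the optical axis (not along the pixel's ray), 0 where there is no reading.
- vision.camera_model(name): a dict with "camera_matrix" (3x3 intrinsics, pixels), "cam_to_world" (4x4, takes a point from camera to world coordinates). Camera axes: x right, y down, z forward; pixel columns grow to the right and rows downward; lengths in mm; the calibration is good to about 2 mm. A picture is of the moment at which its call begins. camera_model takes no time and is no camera call.
- job.close_job(): hands the job in, once; it reports no verdict.
The state is a dict: "t": time; "joint_positions": joint angles; "qvel": joint speeds; "effort": joint torques, N m; "tool_pos": TCP position; "orientation": TCP orientation; "wrist_force": force on the tool from outside, world axes, zero at the start; "moment": the same for the moment, N m; "opening": finger opening in mm.
Only numpy, scipy, OpenCV 4.12 (cv2) and the standard library are available. Lean on these libraries where they do the work, as an engineer would, in place of code of your own. Each camera call takes 0.05 s, during which the arm holds its last target.

## Working session

There is one attempt and no reset: what is moved stays moved. The work goes in short steps, Python scripts to look and compute and a tool call to move; the robot and the scene stay as the last step left them, time stands still between calls to the robot, and variables do not carry over. Pictures are saved under pics/ and viewed, and the job is handed in when it is done.

Besides the shell and the picture viewer there is one more tool, called after "Request:" as name(argument=value, ...), one argument or row to a line, values as JSON. apply_moves: Moves the arm, as the interface text tells. Its arguments: {"type":"object","properties":{"commands":{"type":"array"},"squeeze":{"type":"number"}},"required":["commands"]}

```bash
ls; mkdir -p pics; cat > h.py <<'E'
import numpy as np, cv2
from station import readout, vision, job
def grab(n,tag):
    p,d=vision.camera(n); cv2.imwrite(f'pics/{tag}.png',p[:,:,::-1]); np.savez(f'pics/{tag}.npz',p=p,d=d); return p,d
def world(n,d):
    m=vision.camera_model(n);K=np.array(m['camera_matrix']);T=np.array(m['cam_to_world'])
    v,u=np.indices(d.shape); z=d
    P=np.stack([(u-K[0,2])/K[0,0]*z,(v-K[1,2])/K[1,1]*z,z],-1)
    return P@T[:3,:3].T+T[:3,3]
E
python3 - <<'E'
from h import *
print(readout.state())
for n in('top','side'):
    grab(n,n+'0'); m=vision.camera_model(n); print(n,np.round(m['camera_matrix'],1).tolist(),np.round(m['cam_to_world'],3).tolist())
E
```

```text
pics
{'t': 0.0, 'joint_positions': array([ 1.06809882e+00,  2.64793800e-01,  1.60539749e+00,  1.34725616e-05,
        1.27368517e+00, -3.69052733e-02]), 'qvel': array([-0.00075585,  0.00040524,  0.00027078,  0.00065041, -0.00128268,
        0.00178006]), 'effort': array([-1.89577531e-04, -5.15111482e+01, -3.67316329e+01,  3.37115296e-05,
        1.30880196e-02, -2.03004385e-05]), 'tool_pos': array([302.88871628, 602.58633413, 302.52175965]), 'orientation': array([ 0.16242194,  0.68823519, -0.16397599,  0.68779598]), 'wrist_force': array([ 0.14382611,  0.71968047, -0.32238627]), 'moment': array([-0.02132292, -0.01839342,  0.0304522 ]), 'opening': 85.57572616019459}
top [[427.5, 0.0, 276.9], [0.0, 427.5, 209.2], [0.0, 0.0, 1.0]] [[-0.005, -0.987, 0.16, 344.433], [-1.0, 0.008, 0.017, 1.775], [-0.018, -0.16, -0.987, 1156.694], [0.0, 0.0, 0.0, 1.0]]
side [[465.4, 0.0, 281.7], [0.0, 465.4, 207.8], [0.0, 0.0, 1.0]] [[0.994, -0.041, 0.1, 428.275], [-0.106, -0.551, 0.828, -955.544], [0.022, -0.834, -0.552, 742.471], [0.0, 0.0, 0.0, 1.0]]
```

View pics/top0.png

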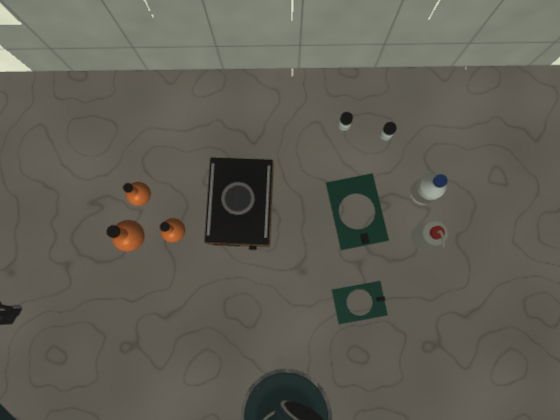

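View pics/side0.png

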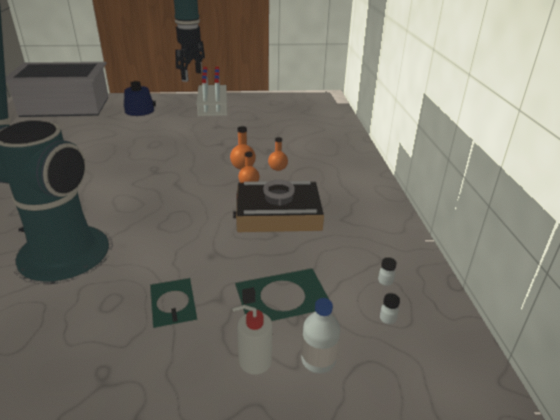

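The top view shows the large plate at about (357,212) with its tab at (365,239). The shaker ring is at (238,198), and the largest flask is at (127,236) with its stopper at (113,231). Next I'll measure these.

```bash
cat > m.py <<'E'
from h import *
def circfit(xy):
    A=np.c_[2*xy,np.ones(len(xy))]; s=np.linalg.lstsq(A,(xy**2).sum(1),rcond=None)[0]
    return s[:2],np.sqrt(s[2]+s[:2]@s[:2])
def ransac(xy,rmin,rmax,tol=1.5,n=2000):
    rng=np.random.default_rng(0);best=None
    for _ in range(n):
        c,r=circfit(xy[rng.choice(len(xy),3,False)])
        if not rmin<r<rmax: continue
        k=abs(np.hypot(*(xy-c).T)-r)<tol
        if best is None or k.sum()>best.sum(): best=k
    c,r=circfit(xy[best]); return c,r,best.sum()
E
python3 - <<'E'
from m import *
for n in('top','side'):
    f=np.load(f'pics/{n}0.npz'); p=f['p'].astype(int); W=world(n,f['d']); ok=f['d']>0
    print(n,'bench z', np.median(W[...,2][ok&(abs(W[...,2])<15)]))
    hsv=cv2.cvtColor(f['p'],cv2.COLOR_RGB2HSV)
    # plate: green
    g=ok&(p[...,1]>p[...,0]+15)&(W[...,2]<20)&(W[...,0]>350)&(W[...,2]>-10)
    nl,L=cv2.connectedComponents(g.astype(np.uint8))
    for i in range(1,nl):
        m=L==i
        if m.sum()<300: continue
        q=W[m]; r=cv2.minAreaRect(q[:,:2].astype(np.float32)); print('green',m.sum(),r,np.median(q[:,2]))
        # opening: inner contour
        cs,h=cv2.findContours(m.astype(np.uint8),cv2.RETR_CCOMP,cv2.CHAIN_APPROX_NONE)
        for c,hh in zip(cs,h[0]):
            if hh[3]>=0 and len(c)>30:
                pts=c[:,0]; xy=W[pts[:,1],pts[:,0]][:,:2]; print(' hole',circfit(xy))
    # tab: points 30..42 high within 130 of plate
    z=W[...,2]
    t=ok&(z>28)&(z<42)&(W[...,0]>430)&(W[...,0]<750)&(W[...,1]<-80)&(W[...,1]>-330)&(p.sum(-1)<120)
    print('tab',t.sum(),W[t].mean(0) if t.any() else 0, np.ptp(W[t],axis=0) if t.any() else 0)
    # shaker deck/ring
    s=ok&(z>50)&(z<75)&(W[...,0]>400)&(W[...,0]<800)&(W[...,1]<220)&(W[...,1]>-60)
    r=cv2.minAreaRect(W[s][:,:2].astype(np.float32)); print('deck',s.sum(),r,np.median(W[s][:,2]))
    s=ok&(z>88)&(z<102)&(W[...,0]>400)&(W[...,0]<800)&(W[...,1]<220)&(W[...,1]>-60)
    print('ring',s.sum(),cv2.minEnclosingCircle(W[s][:,:2].astype(np.float32)),W[s][:,:2].mean(0),np.median(W[s][:,2]))
    # flasks
    o=ok&(p[...,0]>p[...,2]+60)&(z>8)&(z<160)
    nl,L=cv2.connectedComponents(o.astype(np.uint8))
    for i in range(1,nl):
        m=L==i
        if m.sum()<80: continue
        q=W[m]; print('orange',m.sum(),np.round(q.mean(0)),np.round(np.percentile(q,[1,99],axis=0)).tolist())
        b=q[(q[:,2]<70)]
        A=np.c_[2*b,np.ones(len(b))]; s_=np.linalg.lstsq(A,(b**2).sum(1),rcond=None)[0]; print('  sphere',np.round(s_[:3],1),np.sqrt(s_[3]+s_[:3]@s_[:3]))
E
```

```text
top bench z -0.9592347921070541
green 2114 ((525.832763671875, -196.20921325683594), (189.08665466308594, 132.6834259033203), 11.092473983764648) 3.5488193786296733
 hole (array([ 525.25771369, -195.69517552]), np.float64(51.74849585404723))
tab 60 [ 447.44424618 -208.91566961   35.70136563] [26.54788378 17.92525197 13.28918299]
deck 5211 ((545.4832763671875, 121.34233093261719), (170.46322631835938, 229.7299041748047), 87.36978912353516) 61.31515812212888
ring 314 ((546.1986083984375, 121.04805755615234), 41.86882400512695) [545.6753205  121.15348551] 93.62371116663917
orange 359 [563. 389.  52.] [[541.0, 367.0, 26.0], [591.0, 421.0, 96.0]]
  sphere [571.1 396.8  32.4] 28.98278807138598
orange 328 [464. 292.  52.] [[441.0, 270.0, 26.0], [492.0, 324.0, 105.0]]
  sphere [471.7 300.2  32. ] 29.452056015256264
orange 586 [448. 404.  67.] [[419.0, 377.0, 35.0], [483.0, 445.0, 120.0]]
  sphere [457.6 416.7  36.8] 40.15705062001714
side bench z 0.9099653690203695
green 1530 ((527.5065307617188, -200.06117248535156), (186.4622344970703, 132.72186279296875), 11.366806983947754) 5.7757135110474
 hole (array([ 526.33957204, -200.51389923]), np.float64(52.71934786351839))
tab 83 [ 449.75899757 -216.75537502   35.08997289] [24.03110537 20.36092648 11.86904457]
deck 2834 ((546.5723266601562, 116.16502380371094), (174.8927459716797, 229.4399871826172), 87.46269226074219) 63.063176505711226
ring 251 ((550.2010498046875, 117.19278717041016), 45.26784133911133) [548.02151866 114.45803084] 94.42347612371054
orange 715 [459. 344.  61.] [[423.0, 266.0, 18.0], [497.0, 416.0, 122.0]]
  sphere [447.4 330.5  51.3] 60.03746733268303
orange 298 [569. 378.  49.] [[543.0, 361.0, 14.0], [597.0, 403.0, 98.0]]
  sphere [573.  392.2  33.3] 28.941817431485926
orange 183 [ 454. -380.  122.] [[442.0, -387.0, 109.0], [467.0, -363.0, 128.0]]
  sphere [0. 0. 0.] 0.0
```

```bash
cat > nav.py <<'E'
from h import *
from scipy.spatial.transform import Rotation as R
def nav(target=None,yaw=None):
    """target TCP xyz mm, yaw deg of tool y axis in world (mod 180). prints needed tool-x turn, and shift after/before turn"""
    s=readout.state(); r=R.from_quat(s['orientation']); M=r.as_matrix()
    y=np.degrees(np.arctan2(M[1,1],M[0,1])); print('t',round(s['t'],2),'pos',np.round(s['tool_pos'],1),'toolx',np.round(M[:,0],3),'yaw_y',round(y,2),'j',np.round(s['joint_positions'],2),'F',np.round(s['wrist_force'],1),'open',round(s['opening'],1))
    if yaw is not None:
        d=(yaw-y+90)%180-90; print(' world yaw change',round(d,2),' => ax',round(-np.radians(d),4))
    if target is not None:
        print(' shift in tool axes now',np.round(M.T@(np.array(target)-s['tool_pos']),1))
        # levelling
        c=np.cross(M[:,0],[0,0,-1]); print(' level rot (tool)',np.round(M.T@c,4))
E
python3 - <<'E'
from nav import *
nav([449,-213,200],90+11.1)
# other objects
E
```

```text
t 0.1 pos [302.9 602.6 302.7] toolx [-0.001 -0.002 -1.   ] yaw_y 63.31 j [ 1.07  0.26  1.61 -0.    1.27 -0.04] F [-0.7 -0.4  0.3] open 85.4
 world yaw change 37.79  => ax -0.6595
 shift in tool axes now [ 104.  -662.9  496.9]
 level rot (tool) [ 0.     -0.0001  0.0021]
```

Request:
apply_moves(
  commands=[-0.12,0,0,0,0,0,85,-0.12,0,0,0,0,0,60,-0.12,0,0,0,0,0,50,-0.12,0,0,0,0,0,50,-0.12,0,0,0,0,0,50],
)

```text
t: 0.52
tool_pos: [303.0, 602.8, 303.1]
orientation: [-0.05, 0.706, 0.049, 0.705]
wrist_force: [0.1, 0.4, 0.2]
opening: 50.1
```

```bash
python3 -c "
from nav import *
nav([449,-213,200],90+11.1)"
```

```text
t 0.52 pos [303.  602.8 303.1] toolx [-0.001 -0.001 -1.   ] yaw_y 98.03 j [ 1.07  0.26  1.6  -0.    1.27 -0.64] F [0.1 0.4 0.2] open 50.1
 world yaw change 3.07  => ax -0.0536
 shift in tool axes now [ 104.  -828.1   30.7]
 level rot (tool) [ 0.     -0.0008  0.0011]
```

Request:
apply_moves(
  commands=[-0.054,0,0,0,-20,0,50,0,0,0,0,-40,0,50,0,0,0,0,-40,0,50,0,0,0,0,-40,0,50,0,0,0,0,-40,0,50],
)

```text
t: 0.93
tool_pos: [335.4, 424.3, 303.1]
orientation: [-0.067, 0.704, 0.066, 0.704]
wrist_force: [0.7, -0.4, 0.5]
opening: 50.2
```

Request:
apply_moves(
  commands=[0,0,0,0,-40,0,50,0,0,0,0,-40,0,50,0,0,0,0,-40,0,50,0,0,0,0,-40,0,50,0,0,0,0,-40,0,50],
)

```text
t: 1.35
tool_pos: [372.7, 227.7, 303.5]
orientation: [-0.067, 0.704, 0.067, 0.704]
wrist_force: [0.1, -0.8, 0.3]
opening: 50.0
```

Request:
apply_moves(
  commands=[0,0,0,0,-40,0,50,0,0,0,0,-40,0,50,0,0,0,0,-40,0,50,0,0,0,0,-40,0,50,0,0,0,0,-40,0,50],
)

```text
t: 1.77
tool_pos: [410.1, 31.3, 303.8]
orientation: [-0.067, 0.704, 0.067, 0.704]
wrist_force: [0.8, -0.0, 0.0]
opening: 49.8
```

Request:
apply_moves(
  commands=[0,0,0,0,-40,0,50,0,0,0,0,-40,0,50,0,0,0,0,-40,0,50,0,0,0,0,-40,0,50,0,0,0,0,-30,0,50],
)

```text
t: 2.18
tool_pos: [445.9, -156.4, 303.6]
orientation: [-0.066, 0.704, 0.066, 0.704]
wrist_force: [0.5, 0.2, 0.8]
opening: 50.2
```

```bash
python3 -c "
from nav import *
nav([449,-213,200],90+11.1)"
```

```text
t 2.18 pos [ 445.9 -156.4  303.6] toolx [-0.    -0.001 -1.   ] yaw_y 100.69 j [-0.39 -0.13  2.02 -0.    1.25 -2.15] F [0.5 0.2 0.8] open 50.2
 world yaw change 0.41  => ax -0.0071
 shift in tool axes now [103.7 -56.1  -7.4]
 level rot (tool) [-0.     -0.0002  0.0007]
```

Request:
apply_moves(
  commands=[0,0,0,20,-28,-4,50,0,0,0,30,-28,-4,50,0,0,0,40,0,0,50,0,0,0,40,0,0,50,0,0,0,0,0,0,50],
)

```text
t: 2.6
tool_pos: [442.9, -207.8, 165.4]
orientation: [-0.063, 0.709, 0.069, 0.699]
wrist_force: [-2.0, 1.6, -1.2]
opening: 50.0
```

```bash
python3 -c "
from nav import *
nav([449,-213,200],90+11.1)
grab('top','top1');grab('side','side1')
import cv2
a=[cv2.resize(cv2.imread('pics/top1.png')[150:300,260:460],(800,600)),cv2.resize(cv2.imread('pics/side1.png')[200:380,140:380],(800,600))]
cv2.imwrite('pics/t1c.png',a[0]);cv2.imwrite('pics/s1c.png',a[1])
"
```

```text
t 2.6 pos [ 442.9 -207.8  165.4] toolx [-0.014  0.008 -1.   ] yaw_y 100.69 j [-0.49  0.05  2.12  0.    0.98 -2.25] F [-2.   1.6 -1.2] open 50.0
 world yaw change 0.41  => ax -0.0072
 shift in tool axes now [-34.7  -5.9   4.5]
 level rot (tool) [ 0.     -0.0128 -0.0103]
```

View pics/t1c.png

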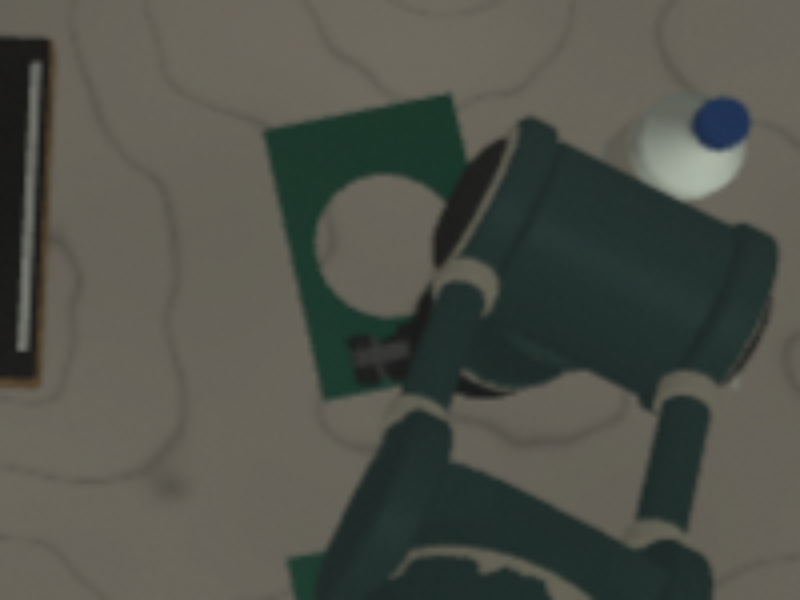

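View pics/s1c.png

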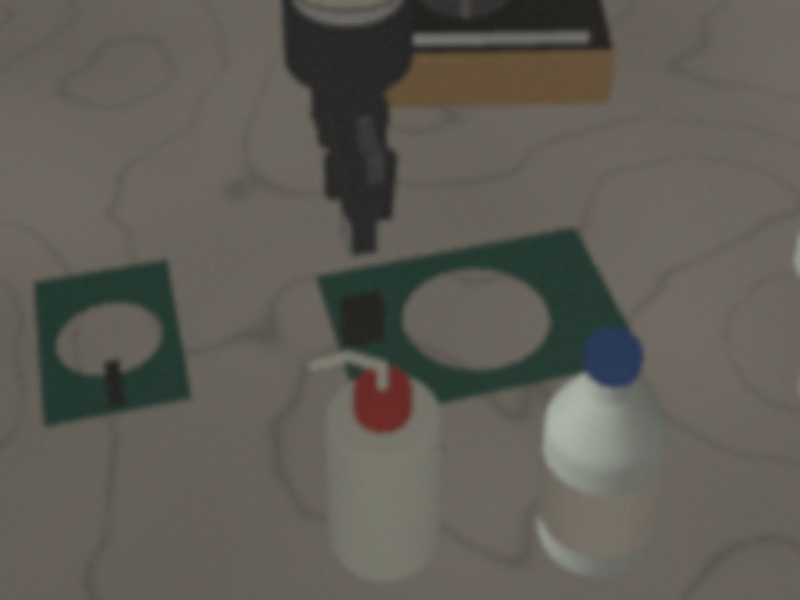

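```bash
python3 -c "
from nav import *
nav([449,-213,84],90+11.1)
for n,z0,z1 in(('side',90,112),('top',90,130)):
    p,d=vision.camera(n); W=world(n,d); s=readout.state()['tool_pos']
    k=(d>0)&(W[...,2]>z0)&(W[...,2]<z1)&(abs(W[...,0]-s[0])<40)&(abs(W[...,1]-s[1])<70)&(p.sum(-1)<330)
    q=W[k]-s; print(n,k.sum()); 
    for r in q[np.argsort(q[:,1])][::max(1,len(q)//20)]: print(np.round(r,1))
nav()
"
```

```text
t 2.7 pos [ 447.3 -209.3  172.4] toolx [-0.005  0.003 -1.   ] yaw_y 100.78 j [-0.49  0.05  2.11  0.    0.99 -2.25] F [ 0.5 -0.5  0.6] open 50.0
 world yaw change 0.32  => ax -0.0057
 shift in tool axes now [88.4 -4.3  1.3]
 level rot (tool) [ 0.     -0.0041 -0.0033]
side 30
[ -1.6 -36.4 -64.4]
[  4.5 -34.8 -63.6]
[  8.6 -33.7 -64.8]
[  0.5 -33.3 -67.3]
[  6.6 -33.1 -65.3]
[ -5.5 -31.8 -68.2]
[ -3.5 -31.8 -68.4]
[ -5.4 -31.7 -62.9]
[  4.6 -31.6 -69.1]
[ -3.4 -31.  -63.7]
[ -3.4 -30.7 -66.7]
[ 12.8 -30.  -68.4]
[ -5.4 -29.3 -67.7]
[  2.6 -28.9 -71.4]
[ 12.9 -28.5 -67.1]
[ -7.4 -28.3 -65.8]
[ 10.9 -27.4 -70.6]
[  6.8 -27.4 -73. ]
[-13.9  22.1 -67.7]
[-18.   24.2 -63.7]
[-13.7  24.8 -64.4]
[-13.8  25.  -67.3]
[-11.6  25.2 -64.9]
[-15.9  25.2 -67.4]
[ -9.7  25.2 -70.6]
[ -9.5  25.3 -65.1]
[-11.8  25.4 -70.6]
[-11.7  26.1 -68.4]
[-11.5  26.1 -62.9]
[ -9.6  26.2 -68.7]
top 2
[-19.4  30.7 -61.4]
[-18.9  32.2 -67.1]
t 2.8 pos [ 450.2 -210.4  176.2] toolx [ 0.003 -0.002 -1.   ] yaw_y 100.81 j [-0.49  0.04  2.11 -0.    0.99 -2.25] F [ 0.9 -1.2  0.6] open 50.3
```

Request:
apply_moves(
  commands=[0,0,0,15,0,0,50,0,0,0,20,0,0,50,0,0,0,15,0,0,50,0,0,0,0,0,0,50,0,0,0,0,0,0,50],
)

```text
t: 3.22
tool_pos: [450.1, -210.2, 126.0]
orientation: [-0.067, 0.703, 0.066, 0.705]
wrist_force: [0.2, -0.4, 0.3]
opening: 50.0
```

```bash
python3 -c "
from nav import *
nav([450,-213.5,83],90+11.1)
p,d=grab('side','side2')
cv2.imwrite('pics/s2c.png',cv2.resize(p[200:350,160:360,::-1],(800,600)))
nav([450,-213.5,83],90+11.1)
"
```

```text
t 3.22 pos [ 450.1 -210.2  126. ] toolx [ 0.003 -0.001 -1.   ] yaw_y 100.83 j [-0.49  0.11  2.14 -0.    0.88 -2.25] F [ 0.2 -0.4  0.3] open 50.0
 world yaw change 0.27  => ax -0.0048
 shift in tool axes now [43.  -3.1 -0.8]
 level rot (tool) [0.     0.0022 0.0018]
t 3.27 pos [ 450.5 -210.5  126.5] toolx [ 0.004 -0.002 -1.   ] yaw_y 100.82 j [-0.49  0.11  2.14 -0.    0.88 -2.25] F [ 1.3 -0.1  0.1] open 50.0
 world yaw change 0.28  => ax -0.0049
 shift in tool axes now [43.5 -2.7 -1.2]
 level rot (tool) [0.     0.0032 0.0026]
```

View pics/s2c.png

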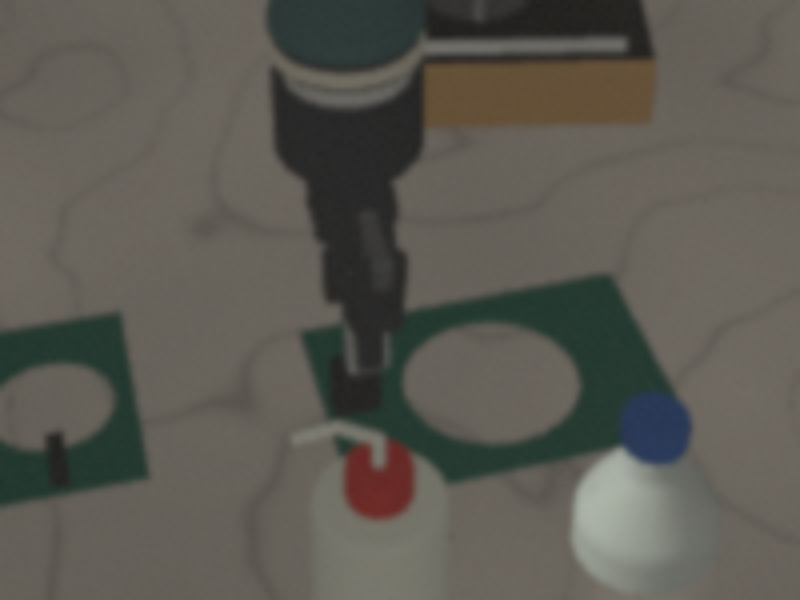

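Request:
apply_moves(
  commands=[0,0,0,12,-2,0,50,0,0,0,15,-1,-1,50,0,0,0,12,0,0,50,0,0,0,3,0,0,50,0,0,0,0,0,0,50],
)

```text
t: 3.68
tool_pos: [448.1, -213.1, 81.4]
orientation: [-0.066, 0.704, 0.067, 0.704]
wrist_force: [-0.8, -0.3, 0.6]
opening: 50.4
```

Request:
apply_moves(
  commands=[0,0,0,0,0,0,40,0,0,0,0,0,0,30,0,0,0,0,0,0,20,0,0,0,0,0,0,10,0,0,0,0,0,0,5],
  squeeze=30,
)

```text
t: 4.1
tool_pos: [449.1, -213.5, 82.8]
orientation: [-0.067, 0.703, 0.066, 0.705]
wrist_force: [0.4, 0.3, 3.8]
opening: 13.8
```

```bash
python3 -c "
from nav import *
nav([450,-213.5,83],90+11.1)
p,d=grab('side','side3')
cv2.imwrite('pics/s3c.png',cv2.resize(p[200:350,160:360,::-1],(800,600)))
nav([450,-213.5,83],90+11.1)
"
```

```text
t 4.1 pos [ 449.1 -213.5   82.8] toolx [ 0.002 -0.001 -1.   ] yaw_y 100.79 j [-0.49  0.18  2.16  0.    0.79 -2.25] F [0.4 0.3 3.8] open 13.8
 world yaw change 0.31  => ax -0.0054
 shift in tool axes now [-0.2 -0.1  0.9]
 level rot (tool) [0.     0.0015 0.0012]
t 4.15 pos [ 449.1 -213.5   82.8] toolx [ 0.002 -0.001 -1.   ] yaw_y 100.78 j [-0.49  0.18  2.16  0.    0.79 -2.25] F [-0.2  0.3  4.4] open 13.4
 world yaw change 0.32  => ax -0.0056
 shift in tool axes now [-0.2 -0.1  0.9]
 level rot (tool) [-0.      0.0015  0.0012]
```

View pics/s3c.png

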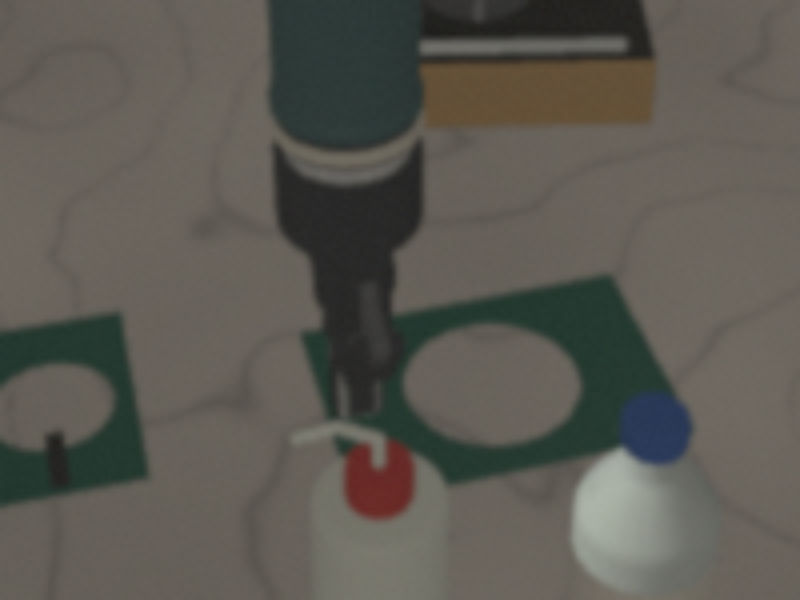

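Request:
apply_moves(
  commands=[0,0,0,0,0,0,2,0,0,0,0,0,0,2,0,0,0,0,0,0,2,0,0,0,-4,0,0,2,0,0,0,-10,0,0,2],
  squeeze=100,
)

```text
t: 4.57
tool_pos: [446.7, -212.3, 94.6]
orientation: [-0.066, 0.705, 0.067, 0.703]
wrist_force: [-0.5, -0.2, -1.6]
opening: 12.2
```

Request:
apply_moves(
  commands=[0,0,0,-20,0,0,2,0,0,0,-30,0,0,2,0,0,0,-30,0,0,2,0,0,0,-30,0,0,2,0,0,0,-20,0,0,2],
)

```text
t: 4.98
tool_pos: [448.7, -213.3, 229.1]
orientation: [-0.067, 0.703, 0.066, 0.705]
wrist_force: [0.7, 0.3, -1.9]
opening: 12.3
```

```bash
python3 -c "
from nav import *
nav([450,-213.5,83],90+11.1)
p,d=grab('side','side4')
cv2.imwrite('pics/s4c.png',cv2.resize(p[150:360,140:420,::-1],(800,600)))
"
```

```text
t 4.98 pos [ 448.7 -213.3  229.1] toolx [ 0.002 -0.001 -1.   ] yaw_y 100.79 j [-0.49 -0.02  2.06 -0.    1.09 -2.25] F [ 0.7  0.3 -1.9] open 12.3
 world yaw change 0.31  => ax -0.0055
 shift in tool axes now [ 1.461e+02 -1.000e-01  9.000e-01]
 level rot (tool) [-0.      0.002   0.0018]
```

View pics/s4c.png

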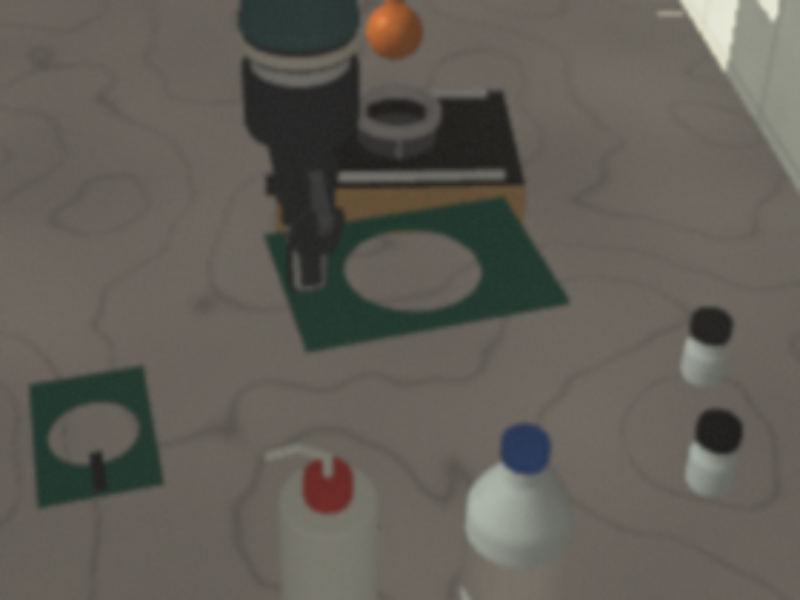

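```bash
cat > pl.py <<'E'
from m import *; from nav import *
def plate(n,tag,zlo,zhi,save=True):
    p0,d=grab(n,tag); p=p0.astype(int); W=world(n,d); s=readout.state(); t=s['tool_pos']
    g=(d>0)&(p[...,1]>p[...,0]+12)&(p[...,1]>p[...,2]+3)&(W[...,2]>zlo)&(W[...,2]<zhi)&(np.hypot(W[...,0]-t[0],W[...,1]-t[1])<230)
    nl,L,st,_=cv2.connectedComponentsWithStats(g.astype(np.uint8)); i=1+np.argmax(st[1:,4]); m=L==i
    q=W[m]; A=np.c_[q[:,:2],np.ones(len(q))]; c=np.linalg.lstsq(A,q[:,2],rcond=None)[0]
    r=cv2.minAreaRect(q[:,:2].astype(np.float32))
    print(n,m.sum(),'z at mean',q[:,2].mean().round(1),'slope xy',c[:2].round(4),'rect',np.round(np.array([*r[0],*r[1],r[2]]),1))
    cs,h=cv2.findContours(m.astype(np.uint8),cv2.RETR_CCOMP,cv2.CHAIN_APPROX_NONE)
    C=None
    for cc,hh in zip(cs,h[0]):
        if hh[3]>=0 and len(cc)>30:
            pts=cc[:,0]; C,rr=circfit(W[pts[:,1],pts[:,0]][:,:2]); print(' hole',C.round(1),rr.round(1),'rel TCP',(C-t[:2]).round(1))
    return C
E
python3 - <<'E'
from pl import *
plate('side','side5',110,190)
plate('top','top5',110,190)
nav()
E
```

```text
side 2127 z at mean 155.9 slope xy [ 0.0052 -0.0028] rect [ 528.9 -202.3  188.5  132.9   10.8]
 hole [ 528.8 -202.8] 52.1 rel TCP [78.3 11.4]
top 1800 z at mean 151.5 slope xy [ 0.0031 -0.003 ] rect [ 527.8 -197.8  189.7  131.5   11. ]
t 5.13 pos [ 449.2 -213.6  228.1] toolx [ 0.004 -0.002 -1.   ] yaw_y 100.78 j [-0.49 -0.01  2.06 -0.    1.09 -2.25] F [ 0.5 -0.4 -2.1] open 12.4
```

Request:
apply_moves(
  commands=[0,0,0,0,15,0,2,0,0,0,0,30,0,2,0,0,0,0,30,0,2,0.11,0,0,0,0,0,2,0.11,0,0,0,0,0,2],
)

```text
t: 5.55
tool_pos: [431.8, -136.6, 222.9]
orientation: [0.013, 0.709, -0.011, 0.705]
wrist_force: [-0.2, 0.4, -0.5]
opening: 12.5
```

```bash
python3 -c "
from nav import *
nav([465.7,123.7,228],87.4)"
```

```text
t 5.55 pos [ 431.8 -136.6  222.9] toolx [-0.006  0.003 -1.   ] yaw_y 88.02 j [-0.36 -0.09  2.15  0.    1.1  -1.9 ] F [-0.2  0.4 -0.5] open 12.5
 world yaw change -0.62  => ax 0.0108
 shift in tool axes now [ -4.6 261.3  24.9]
 level rot (tool) [ 0.     -0.0057 -0.0025]
```

Request:
apply_moves(
  commands=[0.011,0,0,0,20,3,2,0,0,0,0,30,4,2,0,0,0,0,36,4,2,0,0,0,0,36,4,2,0,0,0,0,36,4,2],
)

```text
t: 5.97
tool_pos: [457.5, 19.6, 223.2]
orientation: [0.016, 0.709, -0.015, 0.705]
wrist_force: [1.1, 0.0, -1.6]
opening: 12.3
```

Request:
apply_moves(
  commands=[0,0,0,0,36,3,2,0,0,0,0,34,3,2,0,0,0,0,20,0,2,0,0,0,0,8,0,2,0,0,0,0,0,0,2],
)

```text
t: 6.38
tool_pos: [468.1, 117.0, 223.6]
orientation: [0.014, 0.709, -0.014, 0.705]
wrist_force: [-0.4, -0.7, -2.6]
opening: 12.1
```

```bash
python3 - <<'E'
from pl import *
nav([465.7,123.7,228],87.4)
plate('side','side6',110,190)
plate('top','top6',110,190)
nav([465.7,123.7,228],87.4)
E
```

```text
t 6.38 pos [468.1 117.  223.6] toolx [-0.005 -0.    -1.   ] yaw_y 87.73 j [ 0.19 -0.03  2.09  0.    1.09 -1.34] F [-0.4 -0.7 -2.6] open 12.1
 world yaw change -0.33  => ax 0.0058
 shift in tool axes now [-4.4  6.6 -2.7]
 level rot (tool) [-0.     -0.0046  0.0006]
side 1032 z at mean 145.4 slope xy [-0.0075  0.005 ] rect [547.5 108.6 133.1 185.5  86.7]
 hole [546.  109.7] 53.5 rel TCP [77.7 -6. ]
top 1265 z at mean 143.9 slope xy [-0.0072 -0.0021] rect [545.7 114.2 130.8 190.9  88. ]
t 6.48 pos [468.6 115.  224.3] toolx [-0.003 -0.001 -1.   ] yaw_y 87.61 j [ 0.19 -0.04  2.09 -0.    1.09 -1.34] F [-0.3  0.2 -1.1] open 12.0
 world yaw change -0.21  => ax 0.0036
 shift in tool axes now [-3.7  8.6 -3.3]
 level rot (tool) [ 0.     -0.0033  0.0014]
```

View pics/top6.png

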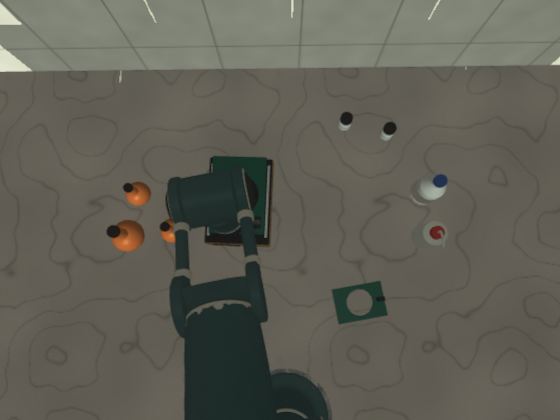

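View pics/side6.png

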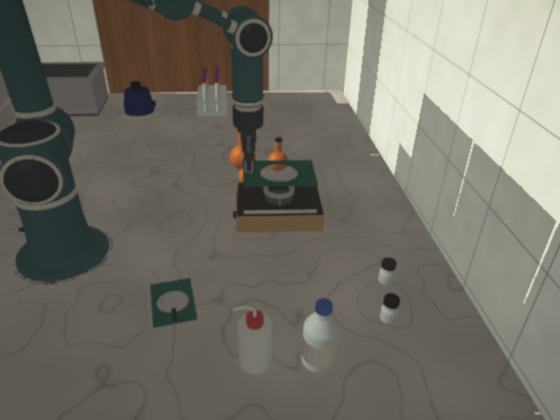

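Request:
apply_moves(
  commands=[0.004,0,0,5,4,-1,2,0,0,0,10,4,-0.5,2,0,0,0,10,0,0,2,0,0,0,5,0,0,2,0,0,0,0,0,0,2],
)

```text
t: 6.9
tool_pos: [467.4, 122.5, 193.4]
orientation: [0.016, 0.708, -0.017, 0.705]
wrist_force: [-0.2, -0.5, -1.7]
opening: 12.3
```

```bash
python3 - <<'E'
from pl import *
nav([467,123.5,228],87.4)
plate('side','side7',90,160)
plate('top','top7',90,160)
nav([467,123.5,228],87.4)
cv2.imwrite('pics/s7c.png',cv2.resize(cv2.imread('pics/side7.png')[130:250,210:370],(800,600)))
E
```

```text
t 6.9 pos [467.4 122.5 193.4] toolx [-0.004 -0.001 -1.   ] yaw_y 87.28 j [ 0.2   0.    2.12 -0.    1.03 -1.32] F [-0.2 -0.5 -1.7] open 12.3
 world yaw change 0.12  => ax -0.0022
 shift in tool axes now [-34.6   0.9  -0.6]
 level rot (tool) [-0.     -0.0043  0.0013]
side 1067 z at mean 115.3 slope xy [-0.008   0.0024] rect [546.8 115.9 134.8 187.5  87.8]
 hole [545.6 115.9] 52.8 rel TCP [77.6 -6.8]
top 1279 z at mean 114.5 slope xy [-0.0082 -0.0005] rect [546.  121.3 132.1 189.5  87.4]
t 7.0 pos [468.6 122.9 195.2] toolx [-0.001 -0.    -1.   ] yaw_y 87.29 j [ 0.21  0.    2.11 -0.    1.03 -1.32] F [ 0.7  0.5 -1.7] open 12.3
 world yaw change 0.11  => ax -0.002
 shift in tool axes now [-32.8   0.5  -1.6]
 level rot (tool) [-0.     -0.0014  0.0005]
```

View pics/s7c.png

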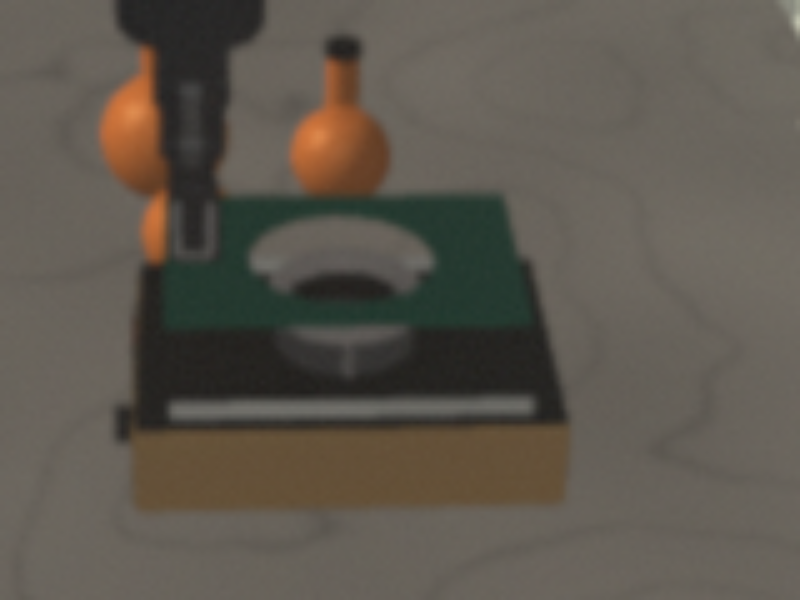

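Request:
apply_moves(
  commands=[0,0,0,8,0,0,2,0,0,0,12,0,0,2,0,0,0,12,0,0,2,0,0,0,6,0,0,2,0,0,0,0,0,0,2],
)

```text
t: 7.42
tool_pos: [467.3, 123.0, 155.5]
orientation: [0.016, 0.708, -0.017, 0.705]
wrist_force: [0.4, -1.0, -2.3]
opening: 12.6
```

```bash
python3 - <<'E'
from pl import *
nav([467,123.5,228],87.4)
plate('side','side8',60,120)
plate('top','top8',60,120)
nav([467,123.5,228],87.4)
cv2.imwrite('pics/s8c.png',cv2.resize(cv2.imread('pics/side8.png')[130:250,210:370],(800,600)))
E
```

```text
t 7.42 pos [467.3 123.  155.5] toolx [-0.004 -0.001 -1.   ] yaw_y 87.32 j [ 0.21  0.05  2.15 -0.    0.95 -1.32] F [ 0.4 -1.  -2.3] open 12.6
 world yaw change 0.08  => ax -0.0014
 shift in tool axes now [-72.5   0.4  -0.7]
 level rot (tool) [ 0.     -0.0041  0.0011]
side 991 z at mean 77.3 slope xy [-0.0049  0.0059] rect [546.1 116.5 133.7 188.   87.9]
top 1289 z at mean 76.3 slope xy [-0.0079  0.0086] rect [547.6 120.7 131.7 196.6  88.4]
t 7.52 pos [468.6 123.3 157.4] toolx [-0.001 -0.    -1.   ] yaw_y 87.32 j [ 0.21  0.05  2.14 -0.    0.95 -1.32] F [ 0.1  0.5 -1.1] open 12.1
 world yaw change 0.08  => ax -0.0013
 shift in tool axes now [-70.6   0.1  -1.7]
 level rot (tool) [ 0.     -0.001   0.0003]
```

View pics/s8c.png

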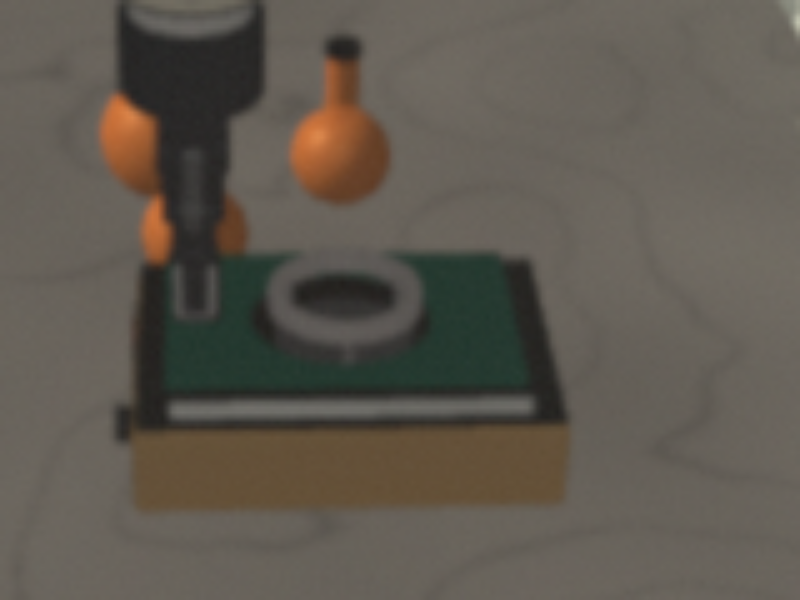

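Request:
apply_moves(
  commands=[0,0,0,3,0,0,2,0,0,0,3,0,0,2,0,0,0,2,0,0,2,0,0,0,2,0,0,2,0,0,0,0,0,0,2],
)

```text
t: 7.93
tool_pos: [468.6, 123.3, 147.5]
orientation: [0.016, 0.707, -0.017, 0.707]
wrist_force: [-0.1, 0.7, -2.2]
opening: 12.5
```

Request:
apply_moves(
  commands=[0,0,0,1,0,0,2,0,0,0,1,0,0,2,0,0,0,0,0,0,2,0,0,0,0,0,0,2,0,0,0,0,0,0,2],
)

```text
t: 8.35
tool_pos: [468.9, 123.4, 146.0]
orientation: [0.017, 0.707, -0.017, 0.707]
wrist_force: [0.8, -0.0, -2.8]
opening: 12.2
```

```bash
python3 - <<'E'
from pl import *
nav()
plate('side','side9',50,90)
plate('top','top9',50,90)
nav()
E
```

```text
t 8.35 pos [468.9 123.4 146. ] toolx [ 0.  0. -1.] yaw_y 87.32 j [ 0.21  0.06  2.15 -0.    0.93 -1.32] F [ 0.8 -0.  -2.8] open 12.2
side 928 z at mean 68.5 slope xy [-0.0026  0.0015] rect [549.4 114.5 129.5 189.6  86.8]
top 1314 z at mean 66.2 slope xy [-0.0062  0.01  ] rect [547.5 121.1 132.1 193.4  87.6]
t 8.45 pos [468.9 123.4 146. ] toolx [ 0.  0. -1.] yaw_y 87.32 j [ 0.21  0.06  2.15 -0.    0.93 -1.32] F [ 0.8 -0.4 -1.4] open 12.2
```

Request:
apply_moves(
  commands=[0,0,0,1,0,-1,2,0,0,0,1,0,0,2,0,0,0,0.5,0,0,2,0,0,0,0,0,0,2,0,0,0,0,0,0,2],
)

```text
t: 8.87
tool_pos: [468.2, 123.5, 145.0]
orientation: [0.016, 0.707, -0.016, 0.707]
wrist_force: [-4.0, -1.3, 8.6]
opening: 12.3
```

```bash
python3 -c "
from nav import *
nav()"
```

```text
t 8.87 pos [468.2 123.5 145. ] toolx [ 0.001 -0.    -1.   ] yaw_y 87.33 j [ 0.21  0.06  2.15 -0.    0.92 -1.32] F [-4.  -1.3  8.6] open 12.3
```

Contact: 8.6 N upward. Now open to about 45 mm slowly, with a low squeeze.

Request:
apply_moves(
  commands=[0,0,0,-0.5,0,0,12,0,0,0,0,0,0,14,0,0,0,0,0,0,18,0,0,0,0,0,0,28,0,0,0,0,0,0,40],
  squeeze=20,
)

```text
t: 9.28
tool_pos: [467.9, 123.4, 143.7]
orientation: [0.017, 0.707, -0.017, 0.707]
wrist_force: [0.1, -0.9, -0.2]
opening: 38.7
```

Request:
apply_moves(
  commands=[0,0,0,0,0,0,40,0,0,0,-8,0,0,40,0,0,0,-20,0,0,40,0,0,0,-35,0,0,40,0,0,0,-35,0,0,40],
)

```text
t: 9.7
tool_pos: [466.7, 123.1, 242.0]
orientation: [0.016, 0.708, -0.017, 0.706]
wrist_force: [0.5, 0.2, 0.1]
opening: 39.9
```

```bash
python3 - <<'E'
from pl import *
nav()
plate('side','side10',50,90)
plate('top','top10',50,90)
nav()
cv2.imwrite('pics/s10c.png',cv2.resize(cv2.imread('pics/side10.png')[100:250,190:390],(800,600)))
E
```

```text
t 9.7 pos [466.7 123.1 242. ] toolx [-0.004 -0.001 -1.   ] yaw_y 87.32 j [ 0.21 -0.05  2.07  0.    1.13 -1.32] F [0.5 0.2 0.1] open 39.9
side 902 z at mean 67.8 slope xy [0.0018 0.0008] rect [548.1 116.  133.2 186.9  87.8]
top 926 z at mean 65.6 slope xy [-0.0028  0.022 ] rect [5.452e+02 8.720e+01 1.924e+02 7.320e+01 4.000e-01]
t 9.8 pos [471.9 124.2 249.2] toolx [ 0.012  0.003 -1.   ] yaw_y 87.32 j [ 0.21 -0.06  2.06  0.    1.13 -1.32] F [0.3 0.3 0.3] open 40.3
```

View pics/s10c.png

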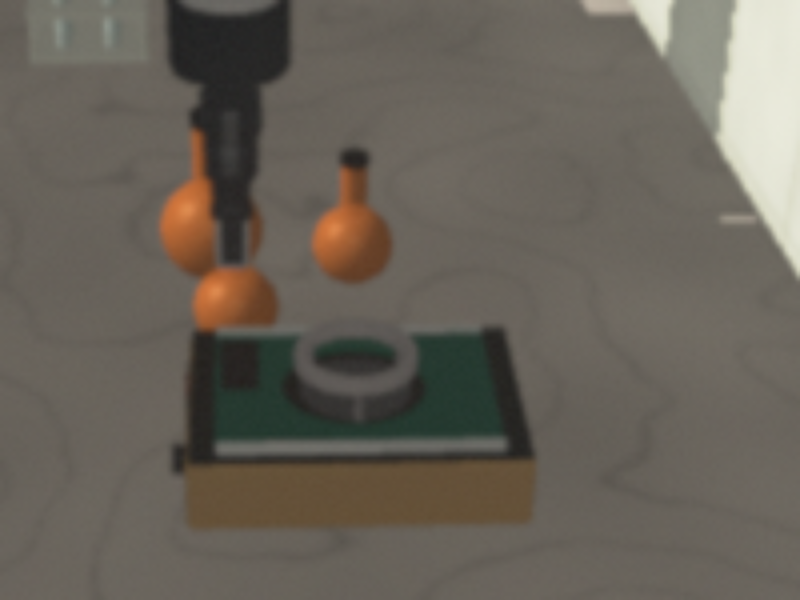

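```bash
python3 - <<'E'
from h import *
from scipy.optimize import least_squares
for n in('top','side'):
    f=np.load(f'pics/{n}0.npz'); p=f['p'].astype(int); W=world(n,f['d']); ok=f['d']>0
    o=ok&(W[...,2]>8)&(W[...,2]<160)&(abs(W[...,0]-453)<50)&(abs(W[...,1]-415)<50)&(p[...,0]>p[...,2]+40)
    q=W[o]
    nk=q[(q[:,2]>88)&(q[:,2]<122)]; bl=q[q[:,2]<70]
    fn=lambda c:np.hypot(*(nk[:,:2]-c).T)-14
    r=least_squares(fn,[457,416],loss='soft_l1'); print(n,'neck',len(nk),r.x.round(1),np.abs(r.fun).mean().round(2))
    zb=36-(0.96 if n=='top' else -0.9)
    fb=lambda c:np.linalg.norm(bl-np.r_[c,zb],axis=1)-42
    r=least_squares(fb,[457,416],loss='soft_l1'); print('  ball',len(bl),r.x.round(1),np.abs(r.fun).mean().round(2))
    st=W[ok&(W[...,2]>134)&(W[...,2]<148)&(abs(W[...,0]-453)<50)&(abs(W[...,1]-415)<50)]
    if len(st): print('  stopper',len(st),st.mean(0).round(1))
E
```

```text
top neck 56 [458.7 417.4] 0.44
  ball 512 [458.7 417.7] 1.06
  stopper 131 [458.8 416.  139. ]
side neck 83 [460.5 415.3] 1.81
  ball 282 [460.5 415.3] 1.82
  stopper 49 [459.2 409.5 139.6]
```

```bash
python3 -c "
from nav import *
nav([459,416,245])"
```

```text
t 9.8 pos [471.9 124.2 249.2] toolx [ 0.012  0.003 -1.   ] yaw_y 87.32 j [ 0.21 -0.06  2.06  0.    1.13 -1.32] F [0.3 0.3 0.3] open 40.3
 shift in tool axes now [  4.8 290.8 -26.5]
 level rot (tool) [-0.      0.0123 -0.0032]
```

Request:
apply_moves(
  commands=[0,0,0,0,15,-2,55,0,0,0,0,30,-2,55,0,0,0,0,38,-3,55,0,0,0,0,38,-3,55,0,0,0,0,38,-3,55],
)

```text
t: 10.22
tool_pos: [462.1, 284.2, 242.0]
orientation: [0.017, 0.707, -0.017, 0.707]
wrist_force: [-0.1, 0.0, 0.4]
opening: 55.1
```

Request:
apply_moves(
  commands=[0,0,0,0,38,-3,55,0,0,0,0,38,-3,55,0,0,0,0,30,-2,55,0,0,0,0,20,-2,55,0,0,0,0,7,0,55],
)

```text
t: 10.63
tool_pos: [457.9, 419.2, 241.7]
orientation: [0.016, 0.707, -0.015, 0.707]
wrist_force: [0.7, -0.4, 0.4]
opening: 54.9
```

Request:
apply_moves(
  commands=[0,0,0,0,0,0,55,0,0,0,0,0,0,55,0,0,0,0,0,0,55,0,0,0,0,0,0,55,0,0,0,0,0,0,55],
)

```text
t: 11.05
tool_pos: [458.8, 414.9, 242.0]
orientation: [0.017, 0.707, -0.017, 0.707]
wrist_force: [-0.4, 0.1, 0.4]
opening: 55.3
```

```bash
python3 -c "
from pl import *
nav([459,416,245])
plate('top','top11',50,90); plate('side','side11',50,90)
nav([459,416,245])
im=cv2.imread('pics/side11.png')[60:240,160:400];cv2.imwrite('pics/s11c.png',cv2.resize(im,(800,600)))
im=cv2.imread('pics/top11.png')[120:300,80:320];cv2.imwrite('pics/t11c.png',cv2.resize(im,(800,600)))
"
```

```text
t 11.05 pos [458.8 414.9 242. ] toolx [-0. -0. -1.] yaw_y 87.24 j [ 0.69  0.2   1.79 -0.    1.14 -0.83] F [-0.4  0.1  0.4] open 55.3
 shift in tool axes now [-3.   1.1  0.1]
 level rot (tool) [-0.     -0.      0.0003]
top 28 z at mean 66.5 slope xy [-0.0191 -0.0919] rect [473.3 188.4  36.3   5.    4.1]Traceback (most recent call last):
  File "<string>", line 4, in <module>
    plate('top','top11',50,90); plate('side','side11',50,90)
                                ~~~~~^^^^^^^^^^^^^^^^^^^^^^^
  File "pl.py", line 5, in plate
    nl,L,st,_=cv2.connectedComponentsWithStats(g.astype(np.uint8)); i=1+np.argmax(st[1:,4]); m=L==i
                                                                        ~~~~~~~~~^^^^^^^^^^
    return _wrapfunc(a, 'argmax', axis=axis, out=out, **kwds)
    return bound(*args, **kwds)
ValueError: attempt to get argmax of an empty sequence
```

```bash
sed -i 's/np.hypot(W\[...,0\]-t\[0\],W\[...,1\]-t\[1\])<230/np.hypot(W[...,0]-546,W[...,1]-119)<150/' pl.py; python3 -c "
from pl import *
im=cv2.imread('pics/side11.png')[60:240,160:400];cv2.imwrite('pics/s11c.png',cv2.resize(im,(800,600)))
im=cv2.imread('pics/top11.png')[120:300,80:320];cv2.imwrite('pics/t11c.png',cv2.resize(im,(800,600)))
for n in('top','side'):
    f=np.load('pics/%s11.npz'%n); d=f['d'];p=f['p'].astype(int); W=world(n,d)
    g=(d>0)&(p[...,1]>p[...,0]+10)&(abs(W[...,2]-67)<6)&(np.hypot(W[...,0]-546,W[...,1]-119)<150)
    q=W[g];c=np.linalg.lstsq(np.c_[q[:,:2]-[546,119],np.ones(len(q))],q[:,2],rcond=None)[0]
    print(n,g.sum(),c.round(4),cv2.minAreaRect(q[:,:2].astype(np.float32)))
    s=(d>0)&(abs(W[...,2]-94)<7)&(np.hypot(W[...,0]-546,W[...,1]-119)<60); print(' ring',cv2.minEnclosingCircle(W[s][:,:2].astype(np.float32)),np.median(W[s][:,2]))
"
```

```text
top 2449 [-1.80000e-03  9.00000e-04  6.59597e+01] ((546.78857421875, 121.55071258544922), (133.50901794433594, 192.26849365234375), 87.46713256835938)
 ring ((546.6821899414062, 121.16390991210938), 42.47634506225586) 93.43260973509382
side 1010 [ 9.0000e-04 -1.6000e-03  6.7681e+01] ((548.9539794921875, 114.29898071289062), (137.06565856933594, 190.43447875976562), 85.45295715332031)
 ring ((548.5714111328125, 116.93148803710938), 44.74858093261719) 93.95915961467028
```

View pics/s11c.png

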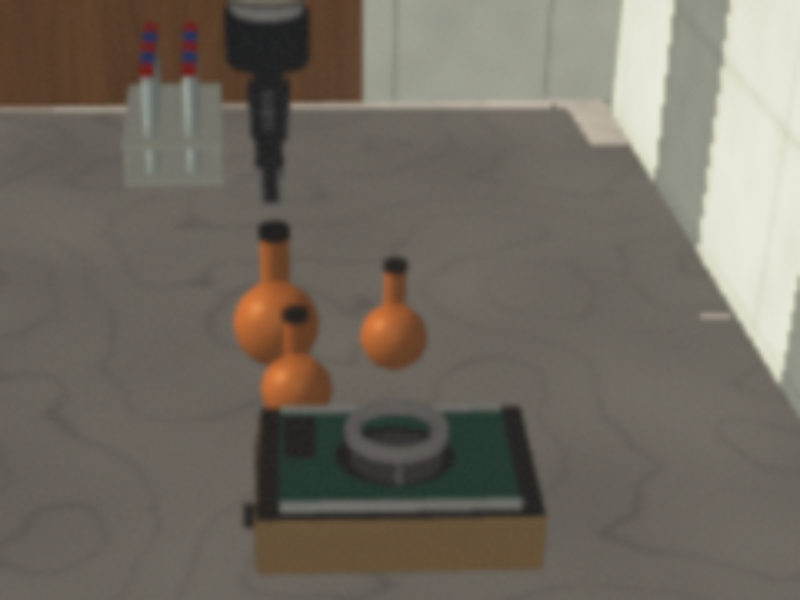

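View pics/t11c.png

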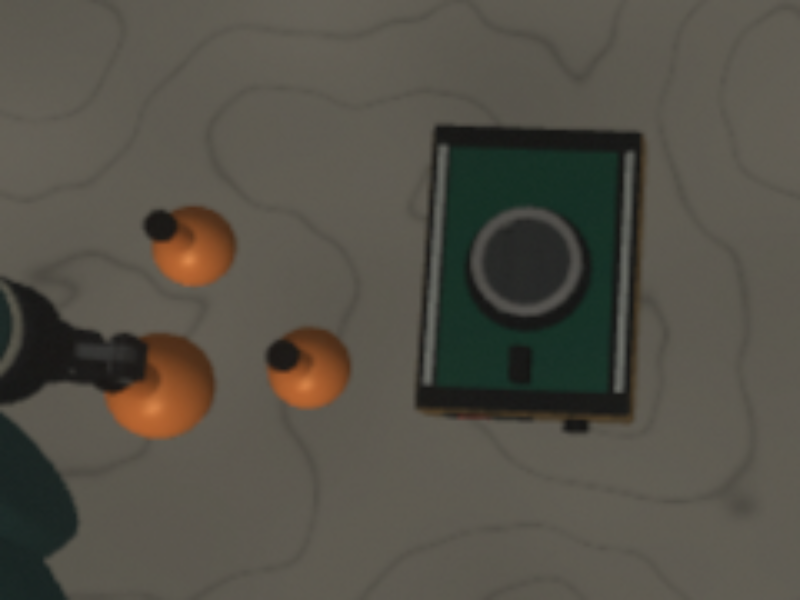

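Request:
apply_moves(
  commands=[0,0,0,10,1,0,55,0,0,0,20,0,0,55,0,0,0,25,0,0,55,0,0,0,17,0,0,55,0,0,0,8,0,0,55],
)

```text
t: 11.57
tool_pos: [457.0, 415.6, 158.1]
orientation: [0.015, 0.708, -0.018, 0.705]
wrist_force: [-0.1, -0.8, 0.0]
opening: 54.9
```

Request:
apply_moves(
  commands=[0,0,0,0,0,0,55,0,0,0,0,0,0,55,0,0,0,0,0,0,48,0,0,0,0,0,0,42,0,0,0,0,0,0,38],
)

```text
t: 11.98
tool_pos: [459.4, 417.8, 163.5]
orientation: [0.017, 0.706, -0.016, 0.708]
wrist_force: [0.0, -0.2, -0.5]
opening: 38.0
```

```bash
python3 -c "
from nav import *
nav([459,416,162])
p,d=grab('side','side12'); im=p[60:210,190:390,::-1];cv2.imwrite('pics/s12c.png',cv2.resize(im,(800,600)))
"
```

```text
t 11.98 pos [459.4 417.8 163.5] toolx [ 0.002  0.002 -1.   ] yaw_y 87.32 j [ 0.7   0.28  1.85  0.    1.   -0.83] F [ 0.  -0.2 -0.5] open 38.0
 shift in tool axes now [ 1.5 -1.8 -0.3]
 level rot (tool) [-0.      0.002  -0.0019]
```

View pics/s12c.png

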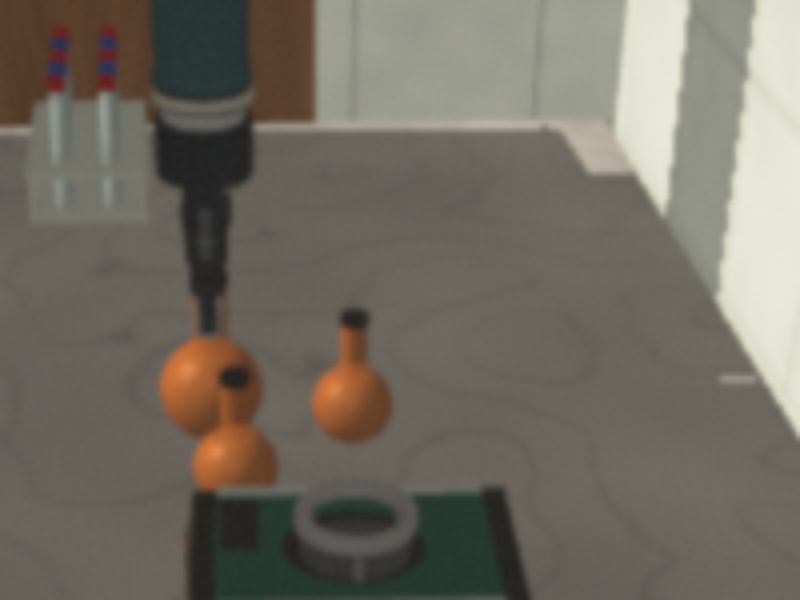

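Request:
apply_moves(
  commands=[0,0,0,0,0,0,35,0,0,0,0,0,0,32,0,0,0,0,0,0,30,0,0,0,0,0,0,28,0,0,0,0,0,0,26],
  squeeze=20,
)

```text
t: 12.45
tool_pos: [458.7, 416.9, 162.1]
orientation: [0.016, 0.707, -0.017, 0.707]
wrist_force: [0.5, -1.8, 1.6]
opening: 27.6
```

Request:
apply_moves(
  commands=[0,0,0,0,0,0,22,0,0,0,0,0,0,20,0,0,0,0,0,0,20,0,0,0,0,0,0,20,0,0,0,0,0,0,20],
  squeeze=70,
)

```text
t: 12.87
tool_pos: [458.7, 416.9, 162.2]
orientation: [0.016, 0.707, -0.017, 0.707]
wrist_force: [-1.0, -3.3, 5.5]
opening: 26.6
```

Request:
apply_moves(
  commands=[0,0,0,-4,0,0,20,0,0,0,-12,0,0,20,0,0,0,-20,0,0,20,0,0,0,-30,0,0,20,0,0,0,-30,0,0,20],
)

```text
t: 13.28
tool_pos: [457.7, 417.0, 257.7]
orientation: [0.016, 0.708, -0.017, 0.706]
wrist_force: [0.2, 0.6, -2.2]
opening: 26.6
```

Request:
apply_moves(
  commands=[0,0,0,-25,0,0,20,0,0,0,-15,0,0,20,0,0,0,-5,0,0,20,0,0,0,0,0,0,20,0,0,0,0,0,0,20],
)

```text
t: 13.7
tool_pos: [458.2, 417.1, 302.1]
orientation: [0.016, 0.707, -0.017, 0.707]
wrist_force: [-0.4, 0.5, -2.3]
opening: 26.7
```

```bash
cat > fl.py <<'E'
from h import *; from nav import *
from scipy.optimize import least_squares
def flask(n,tag):
    p0,d=grab(n,tag); p=p0.astype(int); W=world(n,d); t=readout.state()['tool_pos']
    gz=t[2]-54-110 # approx bottom
    o=(d>0)&(np.hypot(W[...,0]-t[0],W[...,1]-t[1])<52)&(p[...,0]>p[...,2]+40)&(W[...,2]>gz-15)&(W[...,2]<gz+160)
    q=W[o]; bl=q[q[:,2]<gz+68]
    r=least_squares(lambda c:np.linalg.norm(bl-c,axis=1)-42,[t[0],t[1],gz+36],loss='soft_l1'); print(n,'ball centre',len(bl),r.x.round(1),np.abs(r.fun).mean().round(2),'rel TCP',(r.x-t).round(1))
    nk=q[(q[:,2]>gz+78)&(q[:,2]<gz+128)]
    if len(nk)>8:
        r2=least_squares(lambda c:np.hypot(*(nk[:,:2]-c).T)-14,r.x[:2],loss='soft_l1'); print('  neck',len(nk),r2.x.round(1),np.abs(r2.fun).mean().round(2),'mean z',nk[:,2].mean().round(0))
    return r.x
E
python3 -c "
from fl import *
nav()
flask('top','top13');flask('side','side13')
nav()
im=cv2.imread('pics/side13.png')[20:200,160:400];cv2.imwrite('pics/s13c.png',cv2.resize(im,(800,600)))
"
```

```text
t 13.7 pos [458.2 417.1 302.1] toolx [-0.001 -0.    -1.   ] yaw_y 87.32 j [ 0.7   0.16  1.73  0.    1.25 -0.83] F [-0.4  0.5 -2.3] open 26.7
top ball centre 538 [458.4 418.5 174.9] 0.76 rel TCP [   0.5    1.8 -126.1]
  neck 28 [457.8 412.1] 1.97 mean z 229.0
side ball centre 438 [459.1 416.1 176.1] 1.71 rel TCP [   1.4   -0.5 -124.6]
  neck 42 [458.8 415.4] 2.67 mean z 223.0
t 13.8 pos [457.8 416.6 300.6] toolx [-0.003 -0.002 -1.   ] yaw_y 87.32 j [ 0.7   0.16  1.73  0.    1.25 -0.83] F [-0.4  0.3 -2.8] open 26.5
```

View pics/s13c.png

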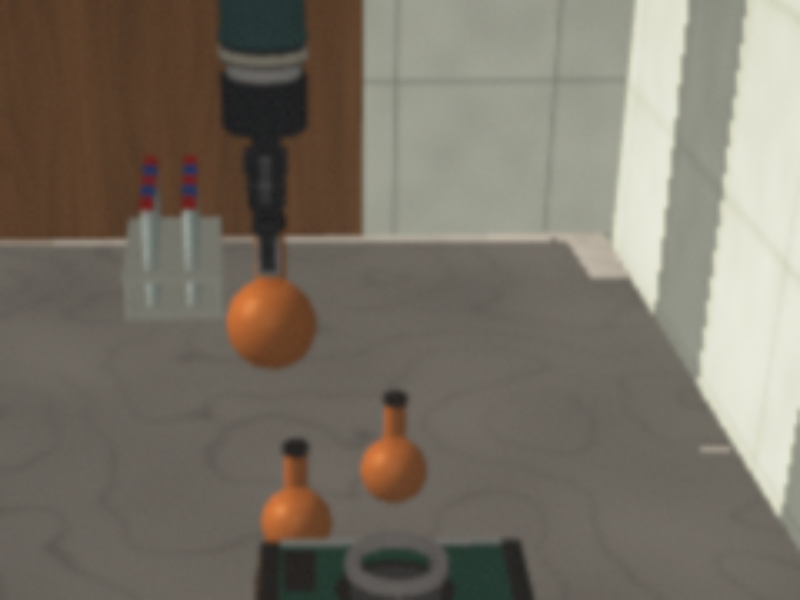

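Request:
apply_moves(
  commands=[0,0,0,0,-10,4,20,0,0,0,0,-20,7,20,0,0,0,0,-30,10,20,0,0,0,0,-36,12,20,0,0,0,0,-36,12,20],
)

```text
t: 14.22
tool_pos: [497.0, 281.3, 301.3]
orientation: [0.015, 0.708, -0.017, 0.706]
wrist_force: [0.9, -0.3, -2.1]
opening: 26.8
```

Request:
apply_moves(
  commands=[0,0,0,0,-36,12,20,0,0,0,0,-36,12,20,0,0,0,0,-32,12,20,0,0,0,0,-24,9,20,0,0,0,0,-16,6,20],
)

```text
t: 14.63
tool_pos: [541.5, 133.3, 301.5]
orientation: [0.017, 0.708, -0.018, 0.706]
wrist_force: [-0.3, 0.1, -1.8]
opening: 26.9
```

Request:
apply_moves(
  commands=[0,0,0,0,-10,4,20,0,0,0,0,-5.5,2,20,0,0,0,0,-2,0,20,0,0,0,0,0,0,20,0,0,0,0,0,0,20],
)

```text
t: 15.05
tool_pos: [546.5, 120.0, 302.6]
orientation: [0.016, 0.707, -0.016, 0.707]
wrist_force: [0.6, 0.9, -1.4]
opening: 26.8
```

```bash
python3 -c "
from fl import *
nav([546.2,118.9,300])
flask('top','top14');flask('side','side14')
nav([546.2,118.9,300])
im=cv2.imread('pics/side14.png')[60:240,160:400];cv2.imwrite('pics/s14c.png',cv2.resize(im,(800,600)))
for n in('top','side'):
    f=np.load('pics/%s14.npz'%n); d=f['d'];p=f['p'].astype(int); W=world(n,d)
    g=(d>0)&(p[...,1]>p[...,0]+10)&(abs(W[...,2]-67)<6)&(np.hypot(W[...,0]-546,W[...,1]-119)<150)
    q=W[g]; print(n,g.sum(),cv2.minAreaRect(q[:,:2].astype(np.float32)))
    s=(d>0)&(abs(W[...,2]-94)<5)&(np.hypot(W[...,0]-546,W[...,1]-119)<60)&(abs(p[...,0]-p[...,2])<40); 
    if s.sum()>20:print(' ring',cv2.minEnclosingCircle(W[s][:,:2].astype(np.float32)),s.sum())
"
```

```text
t 15.05 pos [546.5 120.  302.6] toolx [-0.001  0.    -1.   ] yaw_y 87.37 j [ 0.17  0.05  1.86  0.    1.24 -1.35] F [ 0.6  0.9 -1.4] open 26.8
 shift in tool axes now [ 2.6 -1.1 -0.2]
 level rot (tool) [ 0.     -0.0006 -0.0004]
top ball centre 171 [546.3 121.3 174.6] 0.73 rel TCP [-1.000e-01  1.100e+00 -1.281e+02]
  neck 37 [546.4 122.1] 0.64 mean z 237.0
side ball centre 603 [548.  119.8 177.5] 1.28 rel TCP [   1.5   -0.4 -125.3]
  neck 76 [547.6 119.1] 2.53 mean z 231.0
t 15.15 pos [546.5 120.2 302.8] toolx [-0.  0. -1.] yaw_y 87.4 j [ 0.17  0.05  1.85  0.    1.24 -1.35] F [-0.3 -0.4 -2.6] open 26.5
 shift in tool axes now [ 2.8 -1.3 -0.2]
 level rot (tool) [ 0.     -0.0002 -0.0003]
top 983 ((547.0687866210938, 121.33988189697266), (133.5235595703125, 190.98220825195312), 87.42198944091797)
 ring ((543.59765625, 119.29515075683594), 41.048187255859375) 65
side 1002 ((549.160400390625, 114.906494140625), (140.3903350830078, 189.17724609375), 87.77115631103516)
 ring ((548.2207641601562, 116.86164855957031), 44.5023193359375) 234
```

View pics/s14c.png

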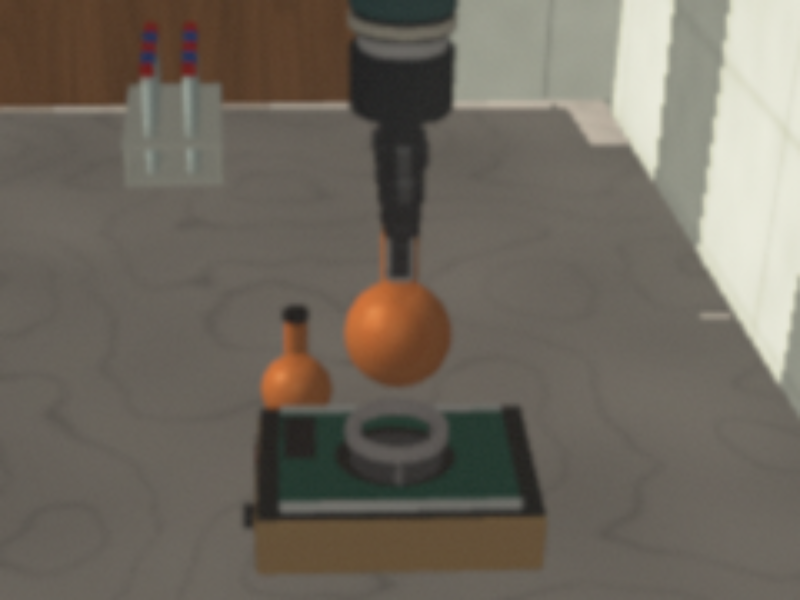

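Request:
apply_moves(
  commands=[0,0,0,6,-0.5,0,20,0,0,0,12,0,0,20,0,0,0,14,0,0,20,0,0,0,10,0,0,20,0,0,0,4,0,0,20],
)

```text
t: 15.57
tool_pos: [545.2, 118.7, 253.7]
orientation: [0.016, 0.709, -0.017, 0.705]
wrist_force: [0.3, -0.5, -1.3]
opening: 26.9
```

Request:
apply_moves(
  commands=[0,0,0,2,0,0,20,0,0,0,2,0,0,20,0,0,0,2,0,0,20,0,0,0,1,0,0,20,0,0,0,0,0,0,20],
)

```text
t: 15.98
tool_pos: [547.0, 118.7, 250.2]
orientation: [0.017, 0.707, -0.017, 0.707]
wrist_force: [-0.5, -0.6, -3.0]
opening: 26.5
```

```bash
python3 -c "
from fl import *
nav([546.2,119.5,240])
flask('side','side15')
nav()
im=cv2.imread('pics/side15.png')[60:240,160:400];cv2.imwrite('pics/s15c.png',cv2.resize(im,(800,600)))
"
```

```text
t 15.98 pos [547.  118.7 250.2] toolx [ 0.001  0.    -1.   ] yaw_y 87.32 j [ 0.17  0.09  1.91 -0.    1.14 -1.35] F [-0.5 -0.6 -3. ] open 26.5
 shift in tool axes now [10.2  0.8 -0.8]
 level rot (tool) [ 0.      0.0006 -0.0001]
side ball centre 554 [548.5 118.4 124.6] 1.26 rel TCP [   1.4   -0.3 -125.7]
  neck 72 [547.8 117.2] 2.65 mean z 178.0
t 16.03 pos [547.  118.7 250.3] toolx [ 0.001  0.    -1.   ] yaw_y 87.32 j [ 0.17  0.09  1.91  0.    1.14 -1.35] F [ 0.4 -0.5 -2.3] open 27.1
```

View pics/s15c.png

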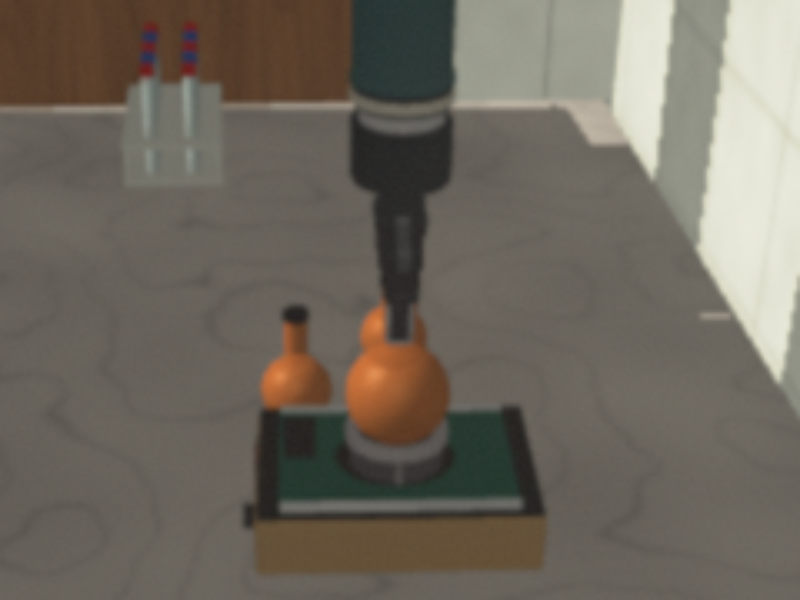

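Request:
apply_moves(
  commands=[0,0,0,1.5,0.5,0,20,0,0,0,1.5,0,-0.5,20,0,0,0,1.5,0,0,20,0,0,0,1,0,0,20,0,0,0,0,0,0,20],
)

```text
t: 16.45
tool_pos: [546.5, 119.4, 244.6]
orientation: [0.017, 0.707, -0.016, 0.707]
wrist_force: [1.4, 0.5, -1.7]
opening: 27.0
```

Request:
apply_moves(
  commands=[0,0,0,1,0,0,20,0,0,0,1,0,0,20,0,0,0,0,0,0,20,0,0,0,0,0,0,20,0,0,0,0,0,0,20],
)

```text
t: 16.87
tool_pos: [546.6, 119.4, 242.9]
orientation: [0.017, 0.707, -0.016, 0.707]
wrist_force: [-0.3, 2.0, 3.2]
opening: 27.0
```

Request:
apply_moves(
  commands=[0,0,0,1,0,0,20,0,0,0,1,0,0,20,0,0,0,1,0,0,20,0,0,0,1,0,0,20,0,0,0,0,0,0,20],
)

```text
t: 17.28
tool_pos: [546.6, 119.4, 238.7]
orientation: [0.017, 0.707, -0.016, 0.707]
wrist_force: [-0.4, 1.6, 5.4]
opening: 27.0
```

```bash
python3 -c "
from fl import *
nav([546.2,119.5,240])
flask('side','side16');flask('top','top16')
"
```

```text
t 17.28 pos [546.6 119.4 238.7] toolx [ 0.001  0.    -1.   ] yaw_y 87.32 j [ 0.17  0.1   1.92  0.    1.12 -1.35] F [-0.4  1.6  5.4] open 27.0
 shift in tool axes now [-1.3  0.1 -0.4]
 level rot (tool) [-0.      0.001  -0.0004]
side ball centre 534 [548.1 118.9 113.1] 1.33 rel TCP [   1.5   -0.4 -125.6]
  neck 81 [547.7 116.6] 2.25 mean z 168.0
top ball centre 156 [546.7 121.1 110.7] 0.77 rel TCP [ 1.000e-01  1.700e+00 -1.281e+02]
  neck 27 [546.5 120.7] 1.03 mean z 170.0
```

Request:
apply_moves(
  commands=[0,0,0,1.2,0,0,20,0,0,0,1.2,0,0,20,0,0,0,1.2,0,0,20,0,0,0,1.2,0,0,20,0,0,0,0,0,0,20],
)

```text
t: 17.8
tool_pos: [546.7, 119.4, 234.3]
orientation: [0.017, 0.707, -0.016, 0.707]
wrist_force: [-0.7, 1.9, 6.7]
opening: 26.5
```

Request:
apply_moves(
  commands=[0,0,0,1,0,0,20,0,0,0,1,0,0,20,0,0,0,0.5,0,0,20,0,0,0,0,0,0,20,0,0,0,0,0,0,20],
)

```text
t: 18.22
tool_pos: [546.7, 119.4, 232.3]
orientation: [0.017, 0.706, -0.016, 0.707]
wrist_force: [-2.3, 1.6, 9.3]
opening: 27.1
```

```bash
python3 -c "
from fl import *
nav([546.2,119.5,240])
flask('side','side17')
"
```

```text
t 18.22 pos [546.7 119.4 232.3] toolx [ 0.001  0.    -1.   ] yaw_y 87.32 j [ 0.17  0.1   1.93  0.    1.11 -1.35] F [-2.3  1.6  9.3] open 27.1
 shift in tool axes now [-7.7  0.1 -0.5]
 level rot (tool) [ 0.      0.0013 -0.0004]
side ball centre 530 [548.3 119.1 107.1] 1.27 rel TCP [   1.6   -0.3 -125.3]
  neck 81 [547.8 117.3] 2.31 mean z 162.0
```

Request:
apply_moves(
  commands=[0,0,0,0.7,0,0,20,0,0,0,0.7,0,0,20,0,0,0,0,0,0,20,0,0,0,0,0,0,20,0,0,0,0,0,0,20],
)

```text
t: 18.68
tool_pos: [546.9, 119.4, 231.9]
orientation: [0.017, 0.706, -0.016, 0.708]
wrist_force: [-3.0, 0.6, 13.1]
opening: 26.7
```

Request:
apply_moves(
  commands=[0,0,0,0.3,0,0,20,0,0,0,0,0,0,20,0,0,0,0,0,0,20,0,0,0,0,0,0,20,0,0,0,0,0,0,20],
)

```text
t: 19.1
tool_pos: [546.9, 119.4, 231.8]
orientation: [0.017, 0.706, -0.016, 0.708]
wrist_force: [-4.6, 0.2, 13.5]
opening: 27.0
```

```bash
python3 -c "
from fl import *
flask('side','side18');flask('top','top18'); nav()
for n in('top','side'):
    f=np.load('pics/%s18.npz'%n); d=f['d'];p=f['p'].astype(int); W=world(n,d)
    g=(d>0)&(p[...,1]>p[...,0]+10)&(abs(W[...,2]-67)<6)&(np.hypot(W[...,0]-546,W[...,1]-119)<150)
    q=W[g];c=np.linalg.lstsq(np.c_[q[:,:2]-[546,119],np.ones(len(q))],q[:,2],rcond=None)[0]
    print(n,g.sum(),c.round(4),cv2.minAreaRect(q[:,:2].astype(np.float32)))
    s=(d>0)&(W[...,2]>76)&(W[...,2]<100)&(np.hypot(W[...,0]-546,W[...,1]-119)<46)&(abs(p[...,0]-p[...,2])<30);print('ring top z',np.percentile(W[s][:,2],[50,90]) if s.any() else 0)
im=cv2.imread('pics/side18.png')[60:240,160:400];cv2.imwrite('pics/s18c.png',cv2.resize(im,(800,600)))
"
```

```text
side ball centre 523 [548.4 119.2 106.7] 1.28 rel TCP [   1.5   -0.2 -125.2]
  neck 80 [548.1 117.7] 2.14 mean z 160.0
top ball centre 143 [546.8 121.1 103.9] 0.74 rel TCP [-1.000e-01  1.700e+00 -1.279e+02]
  neck 22 [546.8 120.3] 0.69 mean z 161.0
t 19.2 pos [546.9 119.4 231.8] toolx [ 0.002  0.    -1.   ] yaw_y 87.32 j [ 0.17  0.1   1.93  0.    1.11 -1.35] F [-4.3  1.5 14.5] open 26.7
top 785 [-0.00000e+00  3.60000e-03  6.59134e+01] ((547.4677124023438, 121.41527557373047), (133.2888946533203, 191.1162109375), 87.41647338867188)
ring top z [81.97909758 83.96665009]
side 934 [ 3.00000e-04 -2.00000e-04  6.78153e+01] ((548.113037109375, 113.71330261230469), (137.4358367919922, 187.35975646972656), 87.34947967529297)
ring top z [82.0730901  84.68586692]
```

View pics/s18c.png

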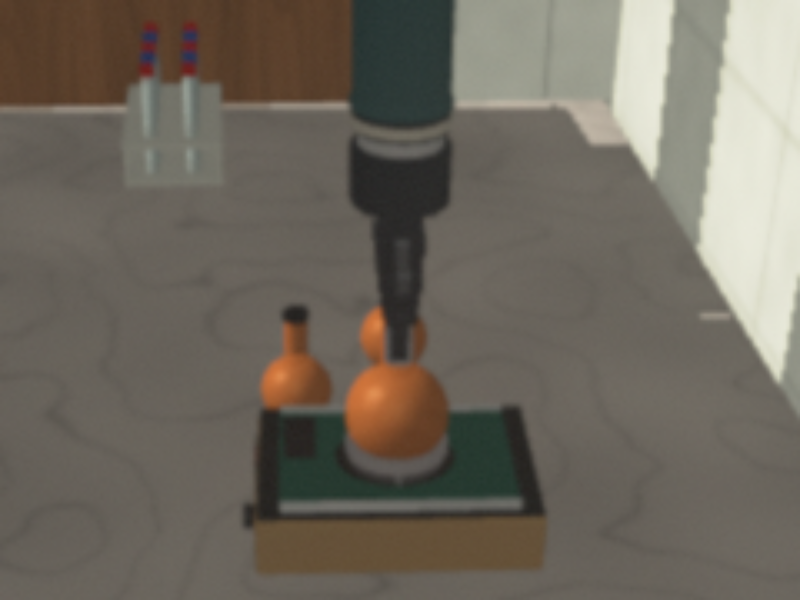

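The ring's top is now at about 83 mm, 12 mm below its free height. The flask is upright and centred, and the plate lies flat. Handing in.

```bash
python3 -c "
from station import job
print(job.close_job())"
```

```text
the job is handed in; nothing more can be done
None
```

The job is handed in. The plate lies flat on the deck and is released. The amber flask is seated in the spring ring, and the gripper is still holding it pressed down at 70 N grip. The run took about 19 s of the 54 s allowed, and close_job gave no verdict.

| Last check | Reading | Expected |
|---|---|---|
| Plate centre to ring centre | about 1 mm (top camera) | under 12 mm |
| Plate angle to the deck's axis | within about 0.2° | under 0.12 rad (6.9°) |
| Plate slope | at most 0.004 rad | under 0.025 rad |
| Flask to ring centre | about 0.5 mm (top camera); 2–3 mm (side camera) | under 7 mm |
| Ring's top above the bench | about 83–84 mm, against 95 mm free | 86 mm or lower (ring 9 mm or more down) |
| Upward force on the gripper | about 14 N, rising steeply over the last 0.4 mm, so the ring is at its hard stop | – |

- **Camera disagreement:** the two cameras differ by about 4–5 mm in y. I worked from same-camera differences, and for the placements those agreed between the cameras to 1–2 mm.
- **Side force:** about 4 N along x remained at the end. I left it, since the flask still looked upright and centred.
- **Not checked:** I took no final measurement of the bottles and vials. The arm never went near them.

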